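Push the empty tin through the recycling bin's self-closing flap

ROBOT

A 6-joint arm with a two-finger parallel gripper is mounted at the origin on the work surface. World frame = base frame: x ahead of the robot, y to its left, z up, the work surface at z = 0. Lengths are in mm, angles in rad, forces in N, time in s.
With the tool pointing down it reaches from about 350 to 775 mm from the base axis. Payload 7.3 kg.
Tool frame: the origin (TCP) lies at the very end of the fingers, on their centre line; the grasp point (between the pads) lies 19 mm behind it; z points along the fingers, y is the line along which they close (so a half turn about z gives the same grasp; the last joint's range is limited). The gripper opens to 92 mm and grips with 3 to 60 N. Pads are 19 mm wide; open, the fingers measure 130 mm over their backs; the gripper's body (75 mm by 190 mm) begins 47 mm behind the grasp point.
Start: joints at [-1.493, 0.342, 1.524, -0, 1.275, -0.146], TCP at [116.538, -511.922, 226.741] pointing down, gripper open.
Joint ranges: [-2.53, 2.53], [-0.77, 2.02], [0.04, 2.7], [-1, 4.14], [0.28, 2.66], [-3.11, 3.11]. Speed limits (rad/s): [2.57, 2.57, 3.14, 3.14, 3.14, 3.14].

INTERFACE

Orientations are given as [roll, pitch, yaw] about the fixed x, y, z axes, in that order (R = Rz(yaw) Ry(pitch) Rx(roll)).
In Python, from plant import bot gives the robot as it stands.
- The arm moves only by the tool send_rows, never from a script. Its argument "rows" is a list of rows, each an object of numbers: "x", "y", "z": the shift along the tool's x, y, z in units of 0.2 m (1.0 is 0.2 m); "ax", "ay", "az": the turn, a rotation vector about the tool's x, y, z in units of 60 degrees (1.0 is 60 degrees); "jaw": the opening, from -1 (shut) to 1 (fully open), so that 0 is half open. In form: [{"x": .., "y": .., "z": .., "ax": .., "ay": .., "az": .., "jaw": ..}, ...]. A call has exactly 10 rows; each row is the pose to reach, as a shift and turn from the pose commanded when the call began, along the tool's axes at that moment; what a row does not reach only later rows make up. A row lasts 1/8 s, in which the tool goes at most 62.5 mm and 10.7 degrees, less where a joint would pass 70% of its speed; a pose out of reach is approached as far as the arm can. A call with a number of a shift or a turn outside -1 to 1 is refused whole. A call with a gripper value outside its range is refused whole. The fingers move at their own pace and stop on an object; the grip force is fixed at half the most. Time passes only in rows, so rows that repeat a pose let the fingers close, or fill a call up. It gives the time, the measured TCP pose, the force, the opening and the grip force at its end, in the units of the state.
- bot.get_obs(): the state, without advancing time (a new reading comes with each control period).
- bot.capture(name): name is "scene" or "top" or "wrist"; returns (picture, depth): 420x560x3 uint8, red, green, blue; 420x560 float32, mm along the optical axis (not along the pixel's ray), 0 where there is no reading.
- bot.camera_model(name): a dict with "vertical_fov" (degrees; the focal length in pixels is half the picture's height over the tangent of half this angle, whatever the lens; pixels are square), "cx", "cy" (the principal point, pixels), "R" (3x3) and "t" (3): a world point X has camera coordinates R X + t; the wrist camera has in their place "T_tool_cam" (4x4, takes a point from camera to tool coordinates, whose origin is the TCP and whose axes are the flange's). Camera axes: x right, y down, z forward; pixel columns grow to the right and rows downward; lengths in mm; the calibration is good to about 2 mm. The wrist camera is an equidistant fisheye: a pixel r from the principal point sees the ray r / f radians off the axis. A picture is of the moment at which its call begins: read the wrist's pose just before it. camera_model takes no time and is no camera call.
- bot.close_job(): hands the job in; it is judged then, once.
The state is a dict: "time": time; "joint_positions": joint angles; "dq": joint speeds; "tau": joint torques, N m; "tool_pos": TCP position; "tcp_rot": TCP orientation; "contact_force": force on the tool from outside, world axes, zero at the start; "moment": the same for the moment, N m; "grip_width": finger opening in mm; "finger_force": force on a finger pad.
Only numpy, scipy, OpenCV 4.12 (cv2) and the standard library are available. Lean on these libraries where they do the work, as an engineer would, in place of code of your own. Each camera call takes 0.05 s, during which the arm holds its last target. There are 200 camera calls.

TASK

Throw away the empty round tin that stands on top of the recycling bin: with one finger push the slanting plate beside the rails forward so that the self-closing flap swings well open while the tin is still on the deck, and while that finger still holds the flap open, push the tin forward between the rails with the other finger until it drops into the bin. Only push the tin, never lift it or slide it onto the shut flap; then back away so that the flap closes, and leave everything else where it stands.

Things in the scene. Friction and masses are not known exactly. Their poses are not given: they have to be found in the camera images.
- bin: White fixed recycling bin, 285 (x) x 230 (y) x 130 mm tall, hollow, inner floor at z = 6 mm. Origin on the counter, straight below the middle of the flap's hinge line; x is the way the tin must go (away from the robot), y left, z up. Flat deck on top at z = 130 mm, from x = -185 to 100, y = -115 to 115 mm. Opening in the deck: x = 0 to 82, y = -38 to 38 mm, filled by the flap.
- rail_mouth (a point): Point on the deck midway between the flared ends of two steel guide rails, at bin x = -130, y = 0, z = 130 mm. The rails are 10 mm high and lead the tin to the flap: about 96 mm apart here, narrowing to 68 mm (y = +-34) at x = -55 mm, then straight to the hinge line at x = 0.
- flap (a joint): Self-closing flap: level steel leaf, 76 mm long (x), 70 mm wide (y), flush in the deck, hinged along its near edge at bin x = 0, z = 130 mm. 0 = shut; grows (rad) as the leaf swings down into the bin, up to 2.1. A spring shuts it (about 0.08 N m when shut, 0.17 N m at 2 rad); the tin's weight alone does not open it.
- plate_foot (a point): Flat steel plate in one piece with the flap, left of the tin's lane: y = 45 to 105 mm, 4 mm thick, reaching 70 mm from the hinge line. This point: its foot on the hinge line (bin 0, 75, 130 mm); axes turn with the flap, as the bin's when shut. Shut, it leans towards the robot, 50 degrees above the deck. Push its robot-side face in +x: it tips forward and the leaf goes down by the same angle (upright = 0.7 rad).
- plate_top (a point): Middle of the push plate's free top edge; with the flap shut at bin x = -45, y = 75 mm, 54 mm above the deck. The plate can tip forward until it is 10 degrees above the deck beyond the hinge line.
- tin: Empty round aluminium tin, 56 mm across, 38 mm tall, about 50 g, standing upright on the deck at the mouth of the rails, 85 to 125 mm before the hinge line. Origin at the centre of its underside.
- jam_jar: amber glass jam jar, 44 mm across, 60 mm tall, standing on the bin's deck to the right of the flap. Bystander: leave alone. Origin at the centre of its underside.
- spice_pot: small glass spice pot with a black cap, 38 mm across, 50 mm tall, standing on the right of the bin's deck. Bystander: leave alone. Origin at the centre of its underside.
- mug: white mug, 76 mm across, 85 mm tall, on the counter to the left of the bin. Bystander: leave alone. Origin at the centre of its underside.
- bottle: green glass bottle, 60 mm across, 160 mm tall, on the counter to the right of the bin. Bystander: leave alone. Origin at the centre of its underside.
- bowl: blue bowl, 110 mm across, 50 mm tall, on the counter to the right of the bin. Bystander: leave alone. Origin at the centre of its underside.
- tea_box: cardboard tea box, 60 x 110 x 75 mm, on the counter beyond the bin. Bystander: leave alone. Origin at the centre of its underside.
- salt: white salt shaker with a steel cap, 40 mm across, 90 mm tall, on the counter to the left of the bin. Bystander: leave alone. Origin at the centre of its underside.
There are look-alikes about, which are no part of the job. What is shaped like the tin but blue, purple or yellow is not meant.

How it is judged (in metres and radians):
On the way, in this order (a step that is already met when the one before it is completed fails the run):
1. a finger on the flap or its push plate has it well open (over 0.5 rad) while the tin is still up on the deck (value of joint flap above 0.5 rad and contact force between the fingers and flap above 0.2 N and z of tin in the frame of bin above 0.12 m), for 0.1 s.
2. the tin has dropped inside the bin while a finger still holds the flap open (over 0.5 rad) (x of tin in the frame of bin between -0.18 and 0.098 m and y of tin in the frame of bin between -0.113 and 0.113 m and z of tin in the frame of bin below 0.07 m and value of joint flap above 0.5 rad and contact force between the fingers and flap above 0.2 N), for 0.1 s.
At the end, for the whole second after the job is handed in: the tin lies at rest inside the bin (its origin less than 70 mm above the counter, within the bin's walls) and the flap is shut (under 0.1 rad) (x of tin in the frame of bin between -0.18 and 0.098 m and y of tin in the frame of bin between -0.113 and 0.113 m and z of tin in the frame of bin below 0.07 m and value of joint flap below 0.1 rad and linear speed of tin below 0.02 m/s); the robot touches nothing.
It fails at once if the tin is lifted more than 20 mm off the deck (z of tin in the frame of bin above 0.15 m).
It fails at once if the tin is slid onto the shut flap (its centre 10 mm past the hinge line at deck height with the flap under 0.25 rad) (x of tin in the frame of bin above 0.01 m and z of tin in the frame of bin above 0.12 m and value of joint flap below 0.25 rad).
It fails at once if a bystander is moved more than 25 mm (distance of any of jam_jar, spice_pot, mug, bottle, bowl, tea_box, salt from where it was at the start of the episode above 0.025 m).
It also fails if it takes over 40 s, if anything falls off the work surface, if the arm or the gripper's body presses on something with over 40 N, if the wrist force passes 120 N, or if a joint passes its speed limit or range.

## Working session

There is one attempt and no reset: what is moved stays moved. The work goes in short steps, Python scripts to look and compute and a tool call to move; the robot and the scene stay as the last step left them, time stands still between calls to the robot, and variables do not carry over. Pictures are saved under pics/ and viewed, at most 10 in all, crops included, and the job is handed in when it is done.

Besides the shell and the picture viewer there is one more tool, called after ">>>" as name([rows], argument=value, ...), one row to a line, values as JSON. send_rows: Moves the arm, as the interface text tells. Its arguments: {"type":"object","properties":{"rows":{"type":"array","items":{"type":"object","properties":{"x":{"type":"number","minimum":-1,"maximum":1},"y":{"type":"number","minimum":-1,"maximum":1},"z":{"type":"number","minimum":-1,"maximum":1},"ax":{"type":"number","minimum":-1,"maximum":1},"ay":{"type":"number","minimum":-1,"maximum":1},"az":{"type":"number","minimum":-1,"maximum":1},"jaw":{"type":"number"}}}}},"required":["rows"]}

```bash
mkdir -p pics; python3 - <<'E'
from plant import bot
import cv2,numpy as np
for n in("scene","top"):
    p,d=bot.capture(n); cv2.imwrite(f"pics/{n}0.png",p[:,:,::-1]); np.save(f"pics/{n}0.npy",d); np.save(f"pics/{n}0c.npy",p)
    m=bot.camera_model(n); print(n,m)
o=bot.get_obs();print({k:np.round(v,3) for k,v in o.items()})
E
```

```text
scene {'vertical_fov': 49.873835278754704, 'cx': 284.79373433292665, 'cy': 208.08328269575563, 'R': array([[ 0.26246481,  0.96490205, -0.00873221],
       [ 0.82398958, -0.22882587, -0.51834342],
       [-0.50214878,  0.12885166, -0.85512797]]), 't': array([-132.59623217, -393.34650284, 1291.9795394 ])}
top {'vertical_fov': 43.281408592054916, 'cx': 282.41157175209673, 'cy': 213.2488229599333, 'R': array([[-0.00730627, -0.99997074,  0.00226656],
       [-0.99410128,  0.00701807, -0.10822841],
       [ 0.10820933, -0.00304393, -0.99412347]]), 't': array([  14.97994846,  592.9926386 , 1225.81776563])}
{'time': np.float64(0.1), 'joint_positions': array([-1.493,  0.343,  1.525, -0.   ,  1.275, -0.146]), 'dq': array([ 0.002, -0.003, -0.003,  0.   , -0.   , -0.002]), 'tau': array([ 2.000e-03, -4.320e+01, -2.447e+01,  7.200e-02,  5.300e-02,
       -0.000e+00]), 'tool_pos': array([ 116.531, -511.533,  226.139]), 'tcp_rot': array([-3.14 , -0.   ,  0.224]), 'contact_force': array([-0.334,  0.284, -0.862]), 'moment': array([-0.006, -0.014, -0.049]), 'finger_force': np.float64(0.0), 'grip_width': np.float64(92.095)}
```

View pics/top0.png

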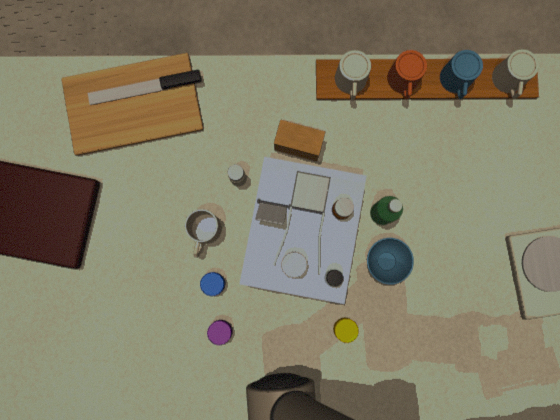

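View pics/scene0.png

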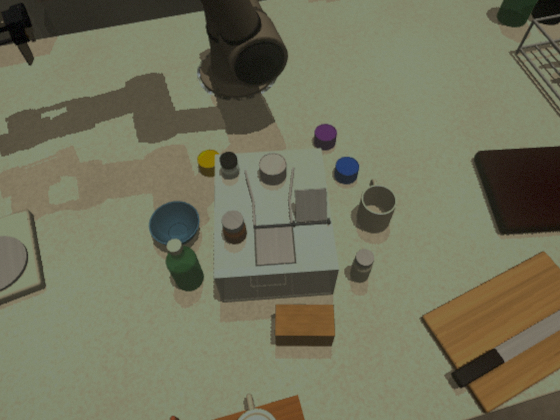

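The top view shows the bin deck (corners near (262,157), (365,172), (347,303), (242,287)), the flap at (310,192), the push plate at (271,214) and the tin at (294,265). The jar is at (343,208) and the pot at (334,278). Next I'll measure these from depth.

```bash
cat > h.py <<'E'
import numpy as np,cv2
from plant import bot
def cloud(n,d):
    m=bot.camera_model(n); f=210/np.tan(np.radians(m["vertical_fov"]/2))
    v,u=np.mgrid[:420,:560]
    c=np.stack([(u-m["cx"])/f*d,(v-m["cy"])/f*d,d],-1)
    X=(c-m["t"])@m["R"]; X[d<=0]=np.nan
    return X
E
python3 - <<'E'
from h import *
for n,roi in(("top",(150,310,235,375)),("scene",(140,300,200,345))):
    d=np.load(f"pics/{n}0.npy"); X=cloud(n,d); M=np.zeros((420,560),bool); a,b,c,e=roi; M[a:b,c:e]=1
    dk=M&(abs(X[...,2]-130)<7)
    dk=cv2.morphologyEx(dk.astype(np.uint8),cv2.MORPH_OPEN,np.ones((5,5)))>0
    P=X[dk]; print(n,"deck z",np.median(P[:,2]),len(P))
    r=cv2.minAreaRect(P[:,:2].astype(np.float32)); print(r, cv2.boxPoints(r).round(1).tolist())
    t=(M&(X[...,2]>145)).astype(np.uint8)
    k,L,s,cc=cv2.connectedComponentsWithStats(t)
    for i in range(1,k):
        if s[i,4]>60:
            Q=X[L==i]; zt=np.percentile(Q[:,2],90); top=Q[Q[:,2]>zt-6]; ce,ra=cv2.minEnclosingCircle(top[:,:2].astype(np.float32))
            print(cc[i].round(),s[i,4],"ztop",zt.round(1),"c",np.round(ce,1),"r",round(ra,1),"mean",top.mean(0).round(1))
E
```

```text
top deck z 130.6030697535008 11212
((547.5418701171875, -34.4013671875), (230.46893310546875, 285.26220703125), 78.89009094238281) [[385.3999938964844, -120.0], [665.2999877929688, -175.0], [709.7000122070312, 51.20000076293945], [429.79998779296875, 106.19999694824219]]
[343. 208.] 372 ztop 193.1 c [ 588.5 -116.8] r 20.0 mean [ 588.2 -117.1  190.8]
[271. 215.] 431 ztop 183.9 c [561.3  39.2] r 29.5 mean [561.9  37.4 183. ]
[294. 264.] 549 ztop 169.9 c [470.2 -12.1] r 27.7 mean [470.1 -11.9 167.3]
[334. 278.] 264 ztop 182.9 c [441.7 -96.1] r 17.3 mean [441.8 -96.1 180.7]
scene deck z 130.14601832917342 10848
((546.69580078125, -37.81950378417969), (230.48228454589844, 289.632568359375), 79.13086700439453) [[382.70001220703125, -123.69999694824219], [667.2000122070312, -178.3000030517578], [710.5999755859375, 48.0], [426.20001220703125, 102.69999694824219]]
[228. 164.] 375 ztop 181.7 c [ 443.9 -100.7] r 19.1 mean [444.1 -99.9 180.2]
[272. 167.] 646 ztop 168.6 c [470.3 -16.9] r 29.5 mean [471.4 -16.  166.8]
[310. 202.] 820 ztop 181.5 c [564.8  35.1] r 29.3 mean [564.5  34.7 180.5]
[233. 226.] 607 ztop 191.5 c [ 589.3 -120.8] r 20.2 mean [ 590.4 -120.7  190.3]
```

Both cameras agree: bin origin ≈ (589, −44), yaw ≈ −11.1°, with sizes as given, and the tin at bin (−122, 6). 

The plan is to use diagonal yaw so the left finger reaches the plate while the right finger stays behind the tin. I'll drive both forward, then rotate. First comes the transit, in tool axes.

>>> send_rows([
  {"x":0.1,"y":-0.1,"z":-0.06},
  {"x":0.2,"y":-0.2,"z":-0.12},
  {"x":0.3,"y":-0.3,"z":-0.18},
  {"x":0.4,"y":-0.4,"z":-0.24},
  {"x":0.5,"y":-0.5,"z":-0.3},
  {"x":0.6,"y":-0.6,"z":-0.3},
  {"x":0.7,"y":-0.7,"z":-0.3},
  {"x":0.8,"y":-0.8,"z":-0.3},
  {"x":0.9,"y":-0.9,"z":-0.3},
  {"x":0.98,"y":-0.98,"z":-0.3},
])

```text
schema error: expected keys x, y, z, ax, ay, az, jaw
```

>>> send_rows([
  {"x":0.1,"y":-0.1,"jaw":1},
  {"x":0.2,"y":-0.2,"jaw":1},
  {"x":0.3,"y":-0.3,"jaw":1},
  {"x":0.4,"y":-0.4,"jaw":1},
  {"x":0.5,"y":-0.5,"jaw":1},
  {"x":0.6,"y":-0.6,"jaw":1},
  {"x":0.7,"y":-0.7,"jaw":1},
  {"x":0.8,"y":-0.8,"jaw":1},
  {"x":0.9,"y":-0.9,"jaw":1},
  {"x":0.98,"y":-0.98,"jaw":1},
])

```text
schema error: expected keys x, y, z, ax, ay, az, jaw
```

```bash
cat >> h.py <<'E'
from scipy.spatial.transform import Rotation as Ro
O=np.array([588.8,-44.2]); YB=np.radians(-11.1)
def B2W(p): return Ro.from_euler('z',YB).as_matrix()[:2,:2]@np.array(p,float)+O
def W2B(p): return Ro.from_euler('z',YB).as_matrix()[:2,:2].T@(np.array(p,float)-O)
def go(cb,h,tilt):
    """tool-axis units from the present pose to bin-frame centre cb, height h over deck, tilt deg"""
    o=bot.get_obs(); R=Ro.from_euler('xyz',o['tcp_rot'])
    T=np.r_[B2W(cb),130+h]; Rt=Ro.from_euler('xyz',[np.pi,0,YB-np.radians(tilt)])
    print("t",o['time'],"bin",W2B(o['tool_pos'][:2]).round(1),"z",o['tool_pos'][2].round(1),"rpy",o['tcp_rot'].round(3),"F",o['contact_force'].round(1),"w",round(float(o['grip_width']),1),"q",o['joint_positions'].round(2))
    print("shift",(R.inv().apply(T-o['tool_pos'])/200).round(3),"turn",(np.degrees((R.inv()*Rt).as_rotvec())/60).round(3))
E
python3 -c "
from h import *
go((-136,44.7),150,40)"
```

```text
t 0.1 bin [-373.5 -549.5] z 226.1 rpy [-3.14  -0.     0.224] F [-0.3  0.3 -0.9] w 92.1 q [-1.49  0.34  1.52 -0.    1.28 -0.15]
shift [ 2.29  -2.235 -0.266] turn [-1.000e-03  1.000e-03  1.065e+00]
```

Every key is required. I'll resend.

>>> send_rows([
  {"x":0.1,"y":-0.1,"z":-0.06,"ax":0,"ay":0,"az":0,"jaw":1},
  {"x":0.2,"y":-0.2,"z":-0.12,"ax":0,"ay":0,"az":0,"jaw":1},
  {"x":0.3,"y":-0.3,"z":-0.18,"ax":0,"ay":0,"az":0,"jaw":1},
  {"x":0.4,"y":-0.4,"z":-0.24,"ax":0,"ay":0,"az":0,"jaw":1},
  {"x":0.5,"y":-0.5,"z":-0.3,"ax":0,"ay":0,"az":0,"jaw":1},
  {"x":0.6,"y":-0.6,"z":-0.3,"ax":0,"ay":0,"az":0,"jaw":1},
  {"x":0.7,"y":-0.7,"z":-0.3,"ax":0,"ay":0,"az":0,"jaw":1},
  {"x":0.8,"y":-0.8,"z":-0.3,"ax":0,"ay":0,"az":0,"jaw":1},
  {"x":0.9,"y":-0.9,"z":-0.3,"ax":0,"ay":0,"az":0,"jaw":1},
  {"x":1.0,"y":-1.0,"z":-0.3,"ax":0,"ay":0,"az":0,"jaw":1},
])

```text
time: 1.35
tool_pos: [267.4, -271.5, 286.5]
tcp_rot: [-3.141, 0.0, 0.224]
contact_force: [1.2, -0.7, 0.1]
grip_width: 92.0
finger_force: 0.0
```

>>> send_rows([
  {"x":0.1,"y":-0.1,"z":0,"ax":0,"ay":0,"az":0.1,"jaw":1},
  {"x":0.2,"y":-0.2,"z":0,"ax":0,"ay":0,"az":0.2,"jaw":1},
  {"x":0.3,"y":-0.3,"z":0,"ax":0,"ay":0,"az":0.3,"jaw":1},
  {"x":0.4,"y":-0.4,"z":0,"ax":0,"ay":0,"az":0.4,"jaw":1},
  {"x":0.5,"y":-0.5,"z":0,"ax":0,"ay":0,"az":0.5,"jaw":1},
  {"x":0.6,"y":-0.6,"z":0,"ax":0,"ay":0,"az":0.6,"jaw":1},
  {"x":0.7,"y":-0.7,"z":0,"ax":0,"ay":0,"az":0.7,"jaw":1},
  {"x":0.8,"y":-0.8,"z":0,"ax":0,"ay":0,"az":0.8,"jaw":1},
  {"x":0.9,"y":-0.9,"z":0,"ax":0,"ay":0,"az":0.9,"jaw":1},
  {"x":1.0,"y":-1.0,"z":0,"ax":0,"ay":0,"az":1.0,"jaw":1},
])

```text
time: 2.6
tool_pos: [418.0, -32.2, 286.4]
tcp_rot: [3.141, 0.0, -0.827]
contact_force: [0.2, -0.3, 1.1]
grip_width: 91.5
finger_force: 0.0
```

```bash
python3 -c "
from h import *
go((-136,44.7),100,40)"
```

```text
t 2.6 bin [-169.9  -21.1] z 286.4 rpy [ 3.141  0.    -0.827] F [ 0.2 -0.3  1.1] w 91.5 q [-0.26  0.1   1.67 -0.    1.37  2.14]
shift [-0.058 -0.366  0.282] turn [0.    0.    0.062]
```

>>> send_rows([
  {"x":-0.01,"y":-0.06,"z":0.05,"ax":0,"ay":0,"az":0.02,"jaw":1},
  {"x":-0.02,"y":-0.13,"z":0.1,"ax":0,"ay":0,"az":0.04,"jaw":1},
  {"x":-0.03,"y":-0.2,"z":0.15,"ax":0,"ay":0,"az":0.06,"jaw":1},
  {"x":-0.05,"y":-0.28,"z":0.2,"ax":0,"ay":0,"az":0.06,"jaw":1},
  {"x":-0.06,"y":-0.34,"z":0.25,"ax":0,"ay":0,"az":0.06,"jaw":1},
  {"x":-0.06,"y":-0.37,"z":0.28,"ax":0,"ay":0,"az":0.06,"jaw":1},
  {"x":-0.06,"y":-0.37,"z":0.28,"ax":0,"ay":0,"az":0.06,"jaw":1},
  {"x":-0.06,"y":-0.37,"z":0.28,"ax":0,"ay":0,"az":0.06,"jaw":1},
  {"x":-0.06,"y":-0.37,"z":0.28,"ax":0,"ay":0,"az":0.06,"jaw":1},
  {"x":-0.06,"y":-0.37,"z":0.28,"ax":0,"ay":0,"az":0.06,"jaw":1},
])

```text
time: 3.85
tool_pos: [463.9, 25.8, 231.0]
tcp_rot: [-3.141, -0.001, -0.887]
contact_force: [-0.2, 0.9, 0.8]
grip_width: 91.8
finger_force: 0.0
```

```bash
python3 -c "
from h import *
go((-136,44.7),14,40)
p,d=bot.capture('wrist');cv2.imwrite('pics/w1.png',p[:,:,::-1])"
```

```text
t 3.85 bin [-136.    44.6] z 231.0 rpy [-3.141e+00 -1.000e-03 -8.870e-01] F [-0.2  0.9  0.8] w 91.8 q [-0.11  0.23  1.67 -0.    1.24  2.35]
shift [-0.001 -0.     0.435] turn [-0.    -0.001  0.005]
```

View pics/w1.png

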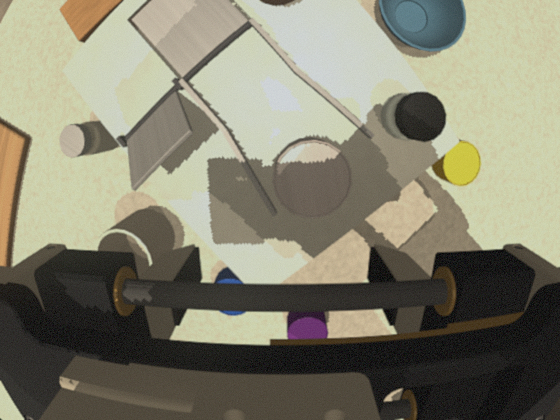

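The wrist view matches the plan. The right finger (~(410,270)) is behind the tin (312,175), and the left finger (~(175,290)) is in line with the plate (160,140), clear of the rail end (275,210). Next I'll descend.

>>> send_rows([
  {"x":0,"y":0,"z":0.06,"ax":0,"ay":0,"az":0,"jaw":1},
  {"x":0,"y":0,"z":0.12,"ax":0,"ay":0,"az":0,"jaw":1},
  {"x":0,"y":0,"z":0.18,"ax":0,"ay":0,"az":0,"jaw":1},
  {"x":0,"y":0,"z":0.24,"ax":0,"ay":0,"az":0,"jaw":1},
  {"x":0,"y":0,"z":0.3,"ax":0,"ay":0,"az":0,"jaw":1},
  {"x":0,"y":0,"z":0.35,"ax":0,"ay":0,"az":0,"jaw":1},
  {"x":0,"y":0,"z":0.4,"ax":0,"ay":0,"az":0,"jaw":1},
  {"x":0,"y":0,"z":0.435,"ax":0,"ay":0,"az":0,"jaw":1},
  {"x":0,"y":0,"z":0.435,"ax":0,"ay":0,"az":0,"jaw":1},
  {"x":0,"y":0,"z":0.435,"ax":0,"ay":0,"az":0,"jaw":1},
])

```text
time: 5.15
tool_pos: [464.2, 25.9, 144.0]
tcp_rot: [-3.141, -0.001, -0.886]
contact_force: [0.1, -0.7, -0.2]
grip_width: 91.6
finger_force: 0.0
```

```bash
python3 -c "
from h import *
go((-51,43.7),14,40)"
```

```text
t 5.15 bin [-135.8   44.8] z 144.0 rpy [-3.141e+00 -1.000e-03 -8.860e-01] F [ 0.1 -0.7 -0.2] w 91.6 q [-0.11  0.32  1.81 -0.    1.01  2.35]
shift [ 0.33  -0.266  0.   ] turn [-0.    -0.001  0.005]
```

>>> send_rows([
  {"x":0.02,"y":-0.016,"z":0,"ax":0,"ay":0,"az":0,"jaw":1},
  {"x":0.04,"y":-0.032,"z":0,"ax":0,"ay":0,"az":0,"jaw":1},
  {"x":0.06,"y":-0.048,"z":0,"ax":0,"ay":0,"az":0,"jaw":1},
  {"x":0.08,"y":-0.064,"z":0,"ax":0,"ay":0,"az":0,"jaw":1},
  {"x":0.1,"y":-0.08,"z":0,"ax":0,"ay":0,"az":0,"jaw":1},
  {"x":0.12,"y":-0.097,"z":0,"ax":0,"ay":0,"az":0,"jaw":1},
  {"x":0.14,"y":-0.113,"z":0,"ax":0,"ay":0,"az":0,"jaw":1},
  {"x":0.16,"y":-0.129,"z":0,"ax":0,"ay":0,"az":0,"jaw":1},
  {"x":0.18,"y":-0.145,"z":0,"ax":0,"ay":0,"az":0,"jaw":1},
  {"x":0.2,"y":-0.161,"z":0,"ax":0,"ay":0,"az":0,"jaw":1},
])

```text
time: 6.4
tool_pos: [514.1, 15.4, 143.7]
tcp_rot: [3.141, 0.0, -0.886]
contact_force: [-2.2, -0.6, 2.6]
grip_width: 92.2
finger_force: 1.6
```

```bash
python3 -c "
from h import *
go((-51,43.7),14,40)
p,d=bot.capture('wrist');cv2.imwrite('pics/w2.png',p[:,:,::-1])"
```

```text
t 6.4 bin [-84.8  44.1] z 143.7 rpy [ 3.141  0.    -0.886] F [-2.2 -0.6  2.6] w 92.2 q [-0.12  0.41  1.67 -0.    1.06  2.34]
shift [ 0.131 -0.106 -0.002] turn [0.001 0.    0.006]
```

View pics/w2.png

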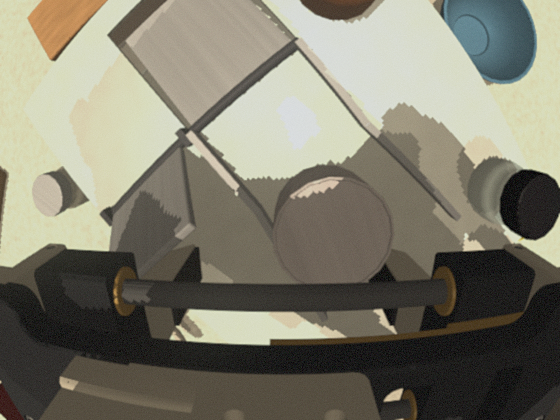

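The tin (330,225) is moving along the left rail ahead of the right finger, and the left finger (180,270) is on the plate (150,210). Continuing forward.

>>> send_rows([
  {"x":0.014,"y":-0.011,"z":0,"ax":0,"ay":0,"az":0,"jaw":1},
  {"x":0.028,"y":-0.022,"z":0,"ax":0,"ay":0,"az":0,"jaw":1},
  {"x":0.042,"y":-0.034,"z":0,"ax":0,"ay":0,"az":0,"jaw":1},
  {"x":0.056,"y":-0.045,"z":0,"ax":0,"ay":0,"az":0,"jaw":1},
  {"x":0.07,"y":-0.056,"z":0,"ax":0,"ay":0,"az":0,"jaw":1},
  {"x":0.084,"y":-0.068,"z":0,"ax":0,"ay":0,"az":0,"jaw":1},
  {"x":0.098,"y":-0.079,"z":0,"ax":0,"ay":0,"az":0,"jaw":1},
  {"x":0.112,"y":-0.09,"z":0,"ax":0,"ay":0,"az":0,"jaw":1},
  {"x":0.13,"y":-0.105,"z":0,"ax":0,"ay":0,"az":0,"jaw":1},
  {"x":0.13,"y":-0.105,"z":0,"ax":0,"ay":0,"az":0,"jaw":1},
])

```text
time: 7.7
tool_pos: [547.3, 8.4, 143.7]
tcp_rot: [-3.141, -0.0, -0.886]
contact_force: [-1.9, 0.1, 1.0]
grip_width: 92.2
finger_force: 0.8
```

```bash
python3 -c "
from h import *
go((-36,43.7),14,40)
p,d=bot.capture('wrist');cv2.imwrite('pics/w3.png',p[:,:,::-1])"
```

```text
t 7.7 bin [-50.9  43.6] z 143.7 rpy [-3.141 -0.    -0.886] F [-1.9  0.1  1. ] w 92.2 q [-0.12  0.46  1.58 -0.    1.1   2.33]
shift [ 0.057 -0.048 -0.002] turn [-0.    -0.     0.005]
```

View pics/w3.png

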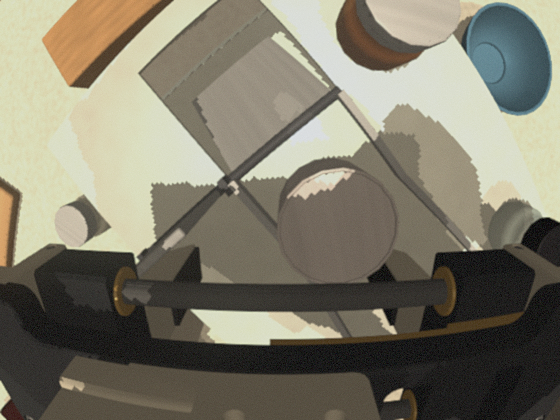

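The flap is opening (leaf at (260,100), plate near upright) and the tin is still on the deck at (338,220). I'll push on until the flap is wide open, with the tin still short of the hinge.

>>> send_rows([
  {"x":0.012,"y":-0.01,"z":0,"ax":0,"ay":0,"az":0,"jaw":1},
  {"x":0.024,"y":-0.02,"z":0,"ax":0,"ay":0,"az":0,"jaw":1},
  {"x":0.036,"y":-0.03,"z":0,"ax":0,"ay":0,"az":0,"jaw":1},
  {"x":0.048,"y":-0.04,"z":0,"ax":0,"ay":0,"az":0,"jaw":1},
  {"x":0.06,"y":-0.05,"z":0,"ax":0,"ay":0,"az":0,"jaw":1},
  {"x":0.072,"y":-0.06,"z":0,"ax":0,"ay":0,"az":0,"jaw":1},
  {"x":0.084,"y":-0.07,"z":0,"ax":0,"ay":0,"az":0,"jaw":1},
  {"x":0.098,"y":-0.081,"z":0,"ax":0,"ay":0,"az":0,"jaw":1},
  {"x":0.098,"y":-0.081,"z":0,"ax":0,"ay":0,"az":0,"jaw":1},
  {"x":0.098,"y":-0.081,"z":0,"ax":0,"ay":0,"az":0,"jaw":1},
])

```text
time: 9.0
tool_pos: [569.9, 3.9, 142.8]
tcp_rot: [3.138, 0.004, -0.886]
contact_force: [-8.5, 1.8, 1.4]
grip_width: 91.7
finger_force: 3.7
```

```bash
python3 -c "
from h import *
go((-8,44),14,25)
go((6,45),14,12)
p,d=bot.capture('wrist');cv2.imwrite('pics/w4.png',p[:,:,::-1])"
```

```text
t 9.0 bin [-27.8  43.6] z 142.8 rpy [ 3.138  0.004 -0.886] F [-8.5  1.8  1.4] w 91.7 q [-0.13  0.5   1.51 -0.    1.13  2.33]
shift [ 0.075 -0.065 -0.006] turn [ 0.003  0.004 -0.244]
t 9.0 bin [-27.8  43.6] z 142.8 rpy [ 3.138  0.004 -0.886] F [-8.5  1.8  1.4] w 91.7 q [-0.13  0.5   1.51 -0.    1.13  2.33]
shift [ 0.126 -0.113 -0.007] turn [ 0.003  0.004 -0.461]
```

View pics/w4.png

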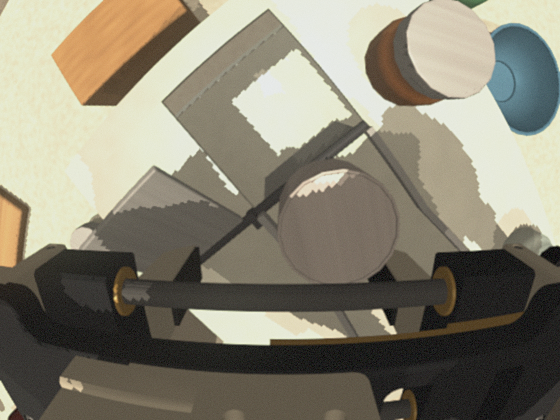

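The flap is wide open with the finger on the plate, and the tin (338,220) is at the hinge but still on the deck. Now I'll rotate, with the left finger holding and the right finger driving the tin in.

>>> send_rows([
  {"x":0.013,"y":-0.011,"z":-0.003,"ax":0,"ay":0,"az":-0.046,"jaw":0.95},
  {"x":0.025,"y":-0.022,"z":-0.003,"ax":0,"ay":0,"az":-0.092,"jaw":0.9},
  {"x":0.038,"y":-0.034,"z":-0.003,"ax":0,"ay":0,"az":-0.138,"jaw":0.85},
  {"x":0.05,"y":-0.045,"z":-0.003,"ax":0,"ay":0,"az":-0.184,"jaw":0.8},
  {"x":0.063,"y":-0.056,"z":-0.003,"ax":0,"ay":0,"az":-0.23,"jaw":0.75},
  {"x":0.075,"y":-0.068,"z":-0.003,"ax":0,"ay":0,"az":-0.276,"jaw":0.7},
  {"x":0.088,"y":-0.079,"z":-0.003,"ax":0,"ay":0,"az":-0.322,"jaw":0.65},
  {"x":0.1,"y":-0.09,"z":-0.003,"ax":0,"ay":0,"az":-0.368,"jaw":0.6},
  {"x":0.113,"y":-0.101,"z":-0.003,"ax":0,"ay":0,"az":-0.414,"jaw":0.55},
  {"x":0.126,"y":-0.113,"z":-0.003,"ax":0,"ay":0,"az":-0.46,"jaw":0.5},
])

```text
time: 10.3
tool_pos: [604.7, -1.6, 144.2]
tcp_rot: [3.141, 0.002, -0.403]
contact_force: [-7.0, 0.1, 3.0]
grip_width: 69.3
finger_force: 2.8
```

```bash
python3 -c "
from h import *
go((20,45),14,5)
go((-80,45),14,12)
p,d=bot.capture('wrist');cv2.imwrite('pics/w5.png',p[:,:,::-1])"
```

```text
t 10.3 bin [ 7.4 44.9] z 144.2 rpy [ 3.141e+00  2.000e-03 -4.030e-01] F [-7.   0.1  3. ] w 69.3 q [-0.13  0.56  1.41 -0.    1.18  1.84]
shift [ 0.061 -0.014  0.001] turn [ 0.     0.002 -0.116]
t 10.3 bin [ 7.4 44.9] z 144.2 rpy [ 3.141e+00  2.000e-03 -4.030e-01] F [-7.   0.1  3. ] w 69.3 q [-0.13  0.56  1.41 -0.    1.18  1.84]
shift [-0.428  0.09   0.002] turn [0.001 0.002 0.   ]
```

View pics/w5.png

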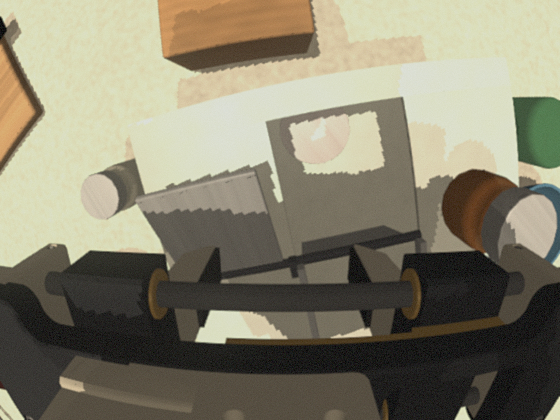

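The tin is gone from the deck, and a round shape shows through the opening at (320,140). I'll check its depth.

```bash
python3 - <<'E'
from h import *
o=bot.get_obs(); p,d=bot.capture('wrist'); m=bot.camera_model('wrist')
f=210/np.tan(np.radians(m['vertical_fov']/2)); R=Ro.from_euler('xyz',o['tcp_rot'])
for u,v in((320,130),(305,135),(335,145),(360,150),(345,120),(310,160),(340,200)):
    a,b=u-m['cx'],v-m['cy'];r=np.hypot(a,b);t=r/f;ray=np.array([a/r*np.sin(t),b/r*np.sin(t),np.cos(t)])
    c=ray/ray[2]*d[v,u]; X=R.apply((m['T_tool_cam']@np.r_[c,1])[:3])+o['tool_pos']
    print(u,v,p[v,u],W2B(X[:2]).round(),X[2].round(1))
E
```

```text
320 130 [220 223 208] [68.  4.] 43.8
305 135 [218 210 186] [66. 16.] 45.5
335 145 [216 199 175] [54. -6.] 44.2
360 150 [219 214 184] [ 41. -34.] 6.3
345 120 [217 205 181] [ 72. -18.] 43.9
310 160 [217 201 178] [46. 16.] 45.0
340 200 [121 115  96] [-3. -7.] 6.4
```

>>> send_rows([
  {"x":0,"y":0,"z":0,"ax":0,"ay":0,"az":0,"jaw":0.5},
  {"x":0,"y":0,"z":0,"ax":0,"ay":0,"az":0,"jaw":0.5},
  {"x":0,"y":0,"z":0,"ax":0,"ay":0,"az":0,"jaw":0.5},
  {"x":0,"y":0,"z":0,"ax":0,"ay":0,"az":0,"jaw":0.5},
  {"x":0,"y":0,"z":0,"ax":0,"ay":0,"az":0,"jaw":0.5},
  {"x":0,"y":0,"z":0,"ax":0,"ay":0,"az":0,"jaw":0.5},
  {"x":0,"y":0,"z":0,"ax":0,"ay":0,"az":0,"jaw":0.5},
  {"x":0,"y":0,"z":0,"ax":0,"ay":0,"az":0,"jaw":0.5},
  {"x":0,"y":0,"z":0,"ax":0,"ay":0,"az":0,"jaw":0.5},
  {"x":0,"y":0,"z":0,"ax":0,"ay":0,"az":0,"jaw":0.5},
])

```text
time: 11.65
tool_pos: [604.9, -1.5, 144.4]
tcp_rot: [3.141, 0.001, -0.404]
contact_force: [-6.3, 1.2, 3.6]
grip_width: 68.7
finger_force: 2.7
```

The tin's top is at z ≈ 44 mm, so it stands on the bin floor, and the flap is held. Backing away now.

>>> send_rows([
  {"x":-0.05,"y":0.01,"z":0,"ax":0,"ay":0,"az":0,"jaw":0.5},
  {"x":-0.1,"y":0.02,"z":0,"ax":0,"ay":0,"az":0,"jaw":0.5},
  {"x":-0.15,"y":0.03,"z":0,"ax":0,"ay":0,"az":0,"jaw":0.5},
  {"x":-0.2,"y":0.04,"z":0,"ax":0,"ay":0,"az":0,"jaw":0.5},
  {"x":-0.25,"y":0.05,"z":0,"ax":0,"ay":0,"az":0,"jaw":0.5},
  {"x":-0.3,"y":0.06,"z":0,"ax":0,"ay":0,"az":0,"jaw":0.5},
  {"x":-0.35,"y":0.07,"z":0,"ax":0,"ay":0,"az":0,"jaw":0.5},
  {"x":-0.4,"y":0.08,"z":0,"ax":0,"ay":0,"az":0,"jaw":0.5},
  {"x":-0.46,"y":0.095,"z":0,"ax":0,"ay":0,"az":0,"jaw":0.5},
  {"x":-0.46,"y":0.095,"z":0,"ax":0,"ay":0,"az":0,"jaw":0.5},
])

```text
time: 12.9
tool_pos: [512.5, 17.2, 144.5]
tcp_rot: [3.142, -0.0, -0.404]
contact_force: [-0.4, -0.5, 0.5]
grip_width: 68.7
finger_force: 0.0
```

>>> send_rows([
  {"x":-0.02,"y":0,"z":-0.05,"ax":0,"ay":0,"az":0,"jaw":0.5},
  {"x":-0.04,"y":0,"z":-0.12,"ax":0,"ay":0,"az":0,"jaw":0.5},
  {"x":-0.06,"y":0,"z":-0.2,"ax":0,"ay":0,"az":0,"jaw":0.5},
  {"x":-0.08,"y":0,"z":-0.28,"ax":0,"ay":0,"az":0,"jaw":0.5},
  {"x":-0.1,"y":0,"z":-0.36,"ax":0,"ay":0,"az":0,"jaw":0.5},
  {"x":-0.1,"y":0,"z":-0.44,"ax":0,"ay":0,"az":0,"jaw":0.5},
  {"x":-0.1,"y":0,"z":-0.5,"ax":0,"ay":0,"az":0,"jaw":0.5},
  {"x":-0.1,"y":0,"z":-0.5,"ax":0,"ay":0,"az":0,"jaw":0.5},
  {"x":-0.1,"y":0,"z":-0.5,"ax":0,"ay":0,"az":0,"jaw":0.5},
  {"x":-0.1,"y":0,"z":-0.5,"ax":0,"ay":0,"az":0,"jaw":0.5},
])

```text
time: 14.15
tool_pos: [494.5, 25.0, 243.6]
tcp_rot: [3.141, 0.001, -0.405]
contact_force: [-0.2, -0.5, 0.2]
grip_width: 68.9
finger_force: 0.0
```

```bash
python3 -c "
from h import *
go((-80,45),14,12)
p,d=bot.capture('wrist');cv2.imwrite('pics/w6.png',p[:,:,::-1])"
```

```text
t 14.15 bin [-105.9   49.7] z 243.6 rpy [ 3.141e+00  1.000e-03 -4.050e-01] F [-0.2 -0.5  0.2] w 68.9 q [-0.1   0.27  1.57 -0.    1.3   1.87]
shift [ 0.132 -0.004  0.498] turn [ 0.     0.001 -0.001]
```

View pics/w6.png

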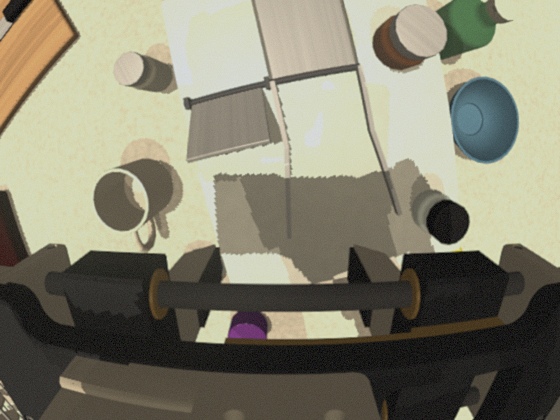

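The flap (305,40) is shut, the plate (232,125) is back in place, the deck between the rails is clear, the bystanders look undisturbed and the robot touches nothing. I'll hand it in.

```bash
python3 -c "
from plant import bot
print(bot.close_job())"
```

```text
the job is handed in; nothing more can be done
None
```

The tin dropped into the bin while the finger still held the flap open. The flap has closed again, nothing else looks moved, and I handed the job in at about 14 s; the hand-in call returned no verdict.

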